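# Transfer machined parts from pallet to measuring rack in order

## Task

The four machined parts on the machine pallet are going to the measuring station. Move them one at a time into the four pockets of the empty grey rack, keeping the same order counted from the pull handle: the part nearest the pallet's handle goes into the pocket nearest the rack's handle, and so on to the other end. Keep them upright, set them down without dropping them, and leave each standing fully down on the floor of its pocket.

Things in the scene. Friction and masses are not known exactly. Their poses are not given: they have to be found in the camera images.
- pallet: Full machine pallet: fixed aluminium plate 280 x 84 x 10 mm (side strips to 16 mm high), steel bow handle at its -x end (to 170 mm from centre, 17 mm high). Origin: centre of underside, on the bench. x runs along the row, away from the handle; z up. Nests at x = -102, -34, 34, 102 mm (first to last from the handle), y = 0; which nest is where varies. On the robot's left or right, turned.
- rack: Empty measuring rack: fixed grey plastic, 280 x 76 mm, steel bow handle at its -x end. Origin: centre of underside, on the bench. x runs along the row, away from the handle; z up. Four open pockets 60 x 60 mm inside, dark floors, centred at x = -102, -34, 34, 102 mm (first to last from the handle), y = 0; floors 8 mm, tops of the 8 mm walls 20 mm above the bench. Turned any way round.
- bushing: Steel flanged bushing, 50 mm high, 0.15 to 0.3 kg: round flange 40 mm diameter and 8 mm thick at the foot, above it a round body 28 mm diameter with a dark 16 mm bore on top. Origin: centre of its underside; z up along its axis. Starts upright in a nest on the pallet, underside 18 mm above the bench. Grip the 28 mm body (8 to 50 mm above its underside), from any side.
- hex_union: Steel hexagonal union, 64 mm high, 0.2 to 0.4 kg: hexagonal foot 34 mm across flats and 32 mm high, above it a round threaded collar 26 mm diameter with a dark bore on top. Origin: centre of its underside; z up along its axis. Starts upright in a nest on the pallet, underside 18 mm above the bench. Grip the round collar (32 to 64 mm above its underside), from any side.
- valve_block: Square aluminium valve block, 38 x 38 x 56 mm high, 0.15 to 0.3 kg, with two dark round ports on top. Origin: centre of its underside; z up along its axis. Starts upright in a nest on the pallet, underside 18 mm above the bench. Its x and y axes are square to its side faces, and lie along and across the pallet at the start (within 3 degrees). Grip it across its x or its y faces.
- shaft: Steel stepped shaft, 76 mm high, 0.22 to 0.45 kg: foot 36 mm diameter up to 18 mm, then 30 mm diameter up to 34 mm, then a 20 mm diameter spindle to the top, with a solid bright end. Origin: centre of its underside; z up along its axis. Starts upright in a nest on the pallet, underside 18 mm above the bench. Grip the 20 mm spindle (34 to 76 mm above its underside), from any side.
- nest_bushing: Fixed black plastic nest on the pallet: 62 x 62 x 8 mm plate with a collar 8 mm high (top 26 mm above the bench), in which a part stands 18 mm above the bench. Origin: centre of the plate's underside, 10 mm above the bench; axes parallel to the pallet's. Round collar, 44 mm inside, in which the bushing starts.
- nest_hex: Fixed black plastic nest on the pallet: 62 x 62 x 8 mm plate with a collar 8 mm high (top 26 mm above the bench), in which a part stands 18 mm above the bench. Origin: centre of the plate's underside, 10 mm above the bench; axes parallel to the pallet's. Hexagonal collar, 38 mm across inside, in which the hexagonal union starts.
- nest_block: Fixed black plastic nest on the pallet: 62 x 62 x 8 mm plate with a collar 8 mm high (top 26 mm above the bench), in which a part stands 18 mm above the bench. Origin: centre of the plate's underside, 10 mm above the bench; axes parallel to the pallet's. Square collar, 42 mm inside, in which the valve block starts.
- nest_shaft: Fixed black plastic nest on the pallet: 62 x 62 x 8 mm plate with a collar 8 mm high (top 26 mm above the bench), in which a part stands 18 mm above the bench. Origin: centre of the plate's underside, 10 mm above the bench; axes parallel to the pallet's. Round collar, 40 mm inside, in which the stepped shaft starts.
Things that resemble listed ones, but are neither listed nor needed, are in the scene too. What is shaped like the valve_block but pink or purple is not meant.

How it is judged:
By the outcome, as a careful person would: the job done as asked, in the order asked, and still so for the second after the job is handed in, with the robot touching nothing.
It also fails if it takes over 106 s, if anything falls off the work surface, if the arm or the gripper's body presses on something with over 40 N, if the wrist force passes 120 N, or if a joint passes its speed limit or range.

## Robot

A 6-joint arm with a two-finger parallel gripper is mounted at the origin on the work surface. World frame = base frame: x ahead of the robot, y to its left, z up, the work surface at z = 0. Lengths are in m, angles in rad, forces in N, time in s.
With the tool pointing down it reaches from about 0.375 to 0.925 m from the base axis. Payload 5.7 kg.
Tool frame: the origin (TCP) lies midway between the tips of the shut fingers; the grasp point (between the pads) lies 19 mm behind it; z points along the fingers, y is the line along which they close (so a half turn about z gives the same grasp; the last joint's range is limited). The gripper opens to 88 mm and grips with 3 to 60 N. Pads are 20 mm wide; open, the fingers measure 115 mm over their backs; the gripper's body (75 mm by 178 mm) begins 61 mm behind the grasp point.
Start: joints at [1.15, 0.359, 1.51, -0, 1.272, -0.115], TCP at [0.181, 0.572, 0.223] pointing down, gripper open.
Joint ranges: [-2.97, 2.97], [-1.01, 2.36], [0.21, 2.38], [-0.96, 4.11], [0.2, 2.71], [-2.98, 2.98]. Speed limits (rad/s): [2.39, 2.39, 3.14, 3.14, 3.14, 3.14].

## Interface

Orientations are given as a unit quaternion [x, y, z, w].
In Python, from bench import move_ptp, servo_line, goto_joints, move_gripper, sleep, inverse_kinematics, capture, PlanningError, close_job, spot_in, silhouettes, current_clock, current_joint_pos, current_qvel, current_joint_torque, current_position, current_orientation, current_force, current_torque, current_finger_gap, current_grip_force gives the robot as it stands. Calls block until the motion is done:
- move_ptp(position, orientation): joint-space move of the TCP to a pose.
- servo_line(position, orientation=None, rate=0.15, contact_N=None): straight line of the TCP; orientation=None keeps the orientation; rate is the mean speed in m/s. With contact_N (N) it stops when the force on the tool has changed by that much, and returns True; else False.
- goto_joints(angles): joint-space move.
- move_gripper(opening): finger opening in m; the grip force is fixed at half the most; returns when the fingers have stopped.
- sleep(seconds).
- inverse_kinematics(position, orientation): joint angles nearest the present ones, or None.
- capture(name): name is "scene" or "top" or "wrist"; returns a dict with "image" (400x640x3 uint8, blue, green, red), "range_z" (400x640 float32, m along the optical axis (not along the pixel's ray), 0 where there is no reading), "intrinsics" (3x3 intrinsics, pixels), "R" (3x3) and "t" (3): a world point X has camera coordinates R X + t. Camera axes: x right, y down, z forward; pixel columns grow to the right and rows downward; lengths in m; the calibration is good to about 2 mm. The wrist camera is an equidistant fisheye: a pixel r from the principal point sees the ray r / f radians off the axis. A picture is of the moment at which its call begins.
A pose or a line that the arm cannot do raises PlanningError and nothing moves.
- close_job(): hands the job in; it is judged then, once.
Trained networks look in the newest picture that a camera, given by its name, has taken for a name from the list of things; names that differ only in an ending like _2 or _b are one class to them, and where a whole thing is asked for, a point or a joint stands for the part that bears it (a point fixed in the world has none). Each returns a list of dicts, best first, with "conf" (0 to 1); they miss things now and then, are a little off and sometimes report something else, mostly with a low value. They report only what shows in the picture. A call takes as long as a camera call. They do not tell look-alikes from the thing itself.
- spot_in(camera, query): "xy" ([column, row] in pixels, amid what is visible of it).
- silhouettes(camera, query): "region" (400x640 bool, what is visible of it) and "xy" ([column, row] in pixels, amid what is visible of it).
Readings, each from a call of its own:
- current_clock(): time.
- current_joint_pos(): joint angles.
- current_qvel(): joint speeds.
- current_joint_torque(): joint torques, N m.
- current_position(): TCP position.
- current_orientation(): TCP orientation.
- current_force(): force on the tool from outside, world axes, zero at the start.
- current_torque(): the same for the moment, N m.
- current_finger_gap(): finger opening in m.
- current_grip_force(): force on a finger pad.
Only numpy, scipy, OpenCV 4.12 (cv2) and the standard library are available. Lean on these libraries where they do the work, as an engineer would, in place of code of your own. Each camera call takes 0.05 s, during which the arm holds its last target. There are 200 camera calls.

## Working session

There is one attempt and no reset: what is moved stays moved. The work goes in short steps, each a Python script; the robot and the scene stay as the last script left them, time stands still between calls to the robot, and variables do not carry over. Pictures are saved under pics/ and viewed, at most 14 in all, crops included, and the job is handed in when it is done.

```bash
mkdir -p pics; ls; python3 - <<'E'
from bench import *
import cv2
for n in ["scene","top"]:
    c=capture(n); cv2.imwrite(f"pics/{n}0.png",c["image"])
    print(n,c["intrinsics"].tolist(),c["R"].round(3).tolist(),c["t"].tolist())
    for q in ["pallet","rack","bushing","hex_union","valve_block","shaft","nest_bushing","nest_hex","nest_block","nest_shaft"]:
        print(q,[(round(d["conf"],2),[int(v) for v in d["xy"]]) for d in spot_in(n,q)])
print(current_clock())
E
```

```text
pics
scene [[397.06885608981895, 0.0, 323.0564050020615], [0.0, 397.06885608981895, 202.46538246095696], [0.0, 0.0, 1.0]] [[-0.652, 0.758, -0.012], [0.524, 0.439, -0.729], [-0.547, -0.482, -0.684]] [0.31717317149923796, -0.2671046507067893, 1.2620792447754063]
pallet [(0.69, [396, 263])]
rack [(0.9, [245, 174]), (0.24, [394, 234])]
bushing [(0.89, [383, 244])]
hex_union [(0.73, [398, 198])]
valve_block [(0.85, [330, 203]), (0.64, [348, 183]), (0.59, [389, 222]), (0.59, [457, 266])]
shaft [(0.96, [378, 269])]
nest_bushing [(0.62, [390, 256])]
nest_hex [(0.46, [407, 215])]
nest_block [(0.77, [393, 238])]
nest_shaft [(0.96, [371, 282])]
top [[389.5583136378457, 0.0, 320.35389270191064], [0.0, 389.5583136378457, 194.9128423657489], [0.0, 0.0, 1.0]] [[-0.009, -1.0, -0.0], [-0.998, 0.009, -0.064], [0.064, -0.0, -0.998]] [0.06123865299934421, 0.5355676741580788, 0.8391039469701215]
pallet [(0.83, [268, 214])]
rack [(0.85, [439, 191])]
bushing [(0.61, [242, 189]), (0.48, [237, 164]), (0.2, [438, 190])]
hex_union [(0.51, [265, 249]), (0.25, [260, 216])]
valve_block [(0.89, [328, 244]), (0.85, [327, 201]), (0.84, [180, 215]), (0.81, [252, 219])]
shaft [(0.77, [231, 161])]
nest_bushing [(0.84, [254, 191]), (0.43, [232, 161])]
nest_hex [(0.61, [276, 245])]
nest_block [(0.66, [264, 218])]
nest_shaft [(0.61, [238, 164])]
1.1
```

View pics/scene0.png

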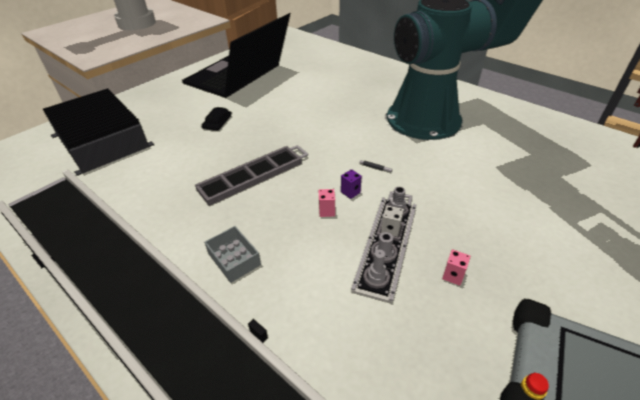

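View pics/top0.png

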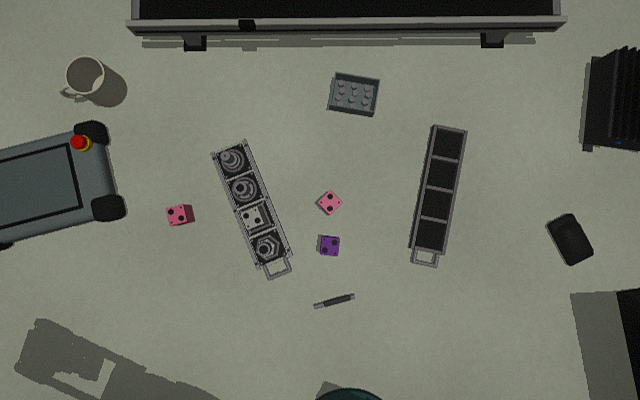

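The scene shows the pallet on the left at about (252,205) in the top view, with its handle at the bottom at (277,268). From the handle the parts are hex (265,248), block (256,217), bushing (243,189) and shaft (233,160). The empty rack is at (439,190), also with its handle at the bottom (424,257). The pink and purple blocks are decoys.

```bash
cat > loc.py <<'E'
from bench import *
import numpy as np, cv2
def cloud(c):
    K=c["intrinsics"]; v,u=np.mgrid[:400,:640]; z=c["range_z"]
    p=np.stack([(u-K[0,2])/K[0,0]*z,(v-K[1,2])/K[1,1]*z,z],-1)
    return (p-c["t"])@c["R"]          # R^T (p-t)
E
python3 - <<'E'
from loc import *
c=capture("top"); P=cloud(c); ok=c["range_z"]>0
print("bench z",np.median(P[330:360,400:500,2]), P[330:360,400:500,2].std())
for q in ["rack","pallet"]:
    s=silhouettes("top",q)[0]; m=s["region"]&ok
    p=P[m]; print(q,s["conf"],m.sum(),"z pct",np.percentile(p[:,2],[2,20,50,80,98]).round(4))
    r=cv2.minAreaRect(p[:,:2].astype(np.float32)); print("rect",r, cv2.boxPoints(r).round(4).tolist())
for q in ["bushing","hex_union","valve_block","shaft"]:
    for s in silhouettes("top",q):
        m=s["region"]&ok; p=P[m]; top=p[:,2].max(); t=p[p[:,2]>np.percentile(p[:,2],95)-.006]
        print(q,round(s["conf"],2),s["xy"],len(p),"top",np.percentile(p[:,2],95).round(4),"c",((t.min(0)+t.max(0))/2).round(4),"mean",t.mean(0).round(4),"ext",np.ptp(t,0).round(4))
im=c["image"]
a=cv2.resize(im[120:290,190:310],None,fx=3.3,fy=3.3,interpolation=cv2.INTER_CUBIC)
b=cv2.resize(im[120:290,380:500],None,fx=3.3,fy=3.3,interpolation=cv2.INTER_CUBIC)
cv2.imwrite("pics/zoom.png",np.hstack([a,b]))
E
```

```text
bench z 0.0013781368770297033 0.05495239752011662
rack 0.97 4806 z pct [0.006  0.009  0.0111 0.0205 0.0235]
rect ((0.5360026955604553, -0.20406880974769592), (0.08490556478500366, 0.31630194187164307), 78.21705627441406) [[0.3725000023841858, -0.21330000460147858], [0.682200014591217, -0.27790001034736633], [0.6995000243186951, -0.19480000436306], [0.38989999890327454, -0.13019999861717224]]
pallet 0.66 1578 z pct [0.0087 0.0118 0.0162 0.0179 0.0202]
rect ((0.5044900178909302, 0.20530997216701508), (0.308788537979126, 0.08746934682130814), 22.046812057495117) [[0.3449999988079071, 0.18790000677108765], [0.37779998779296875, 0.10679999738931656], [0.6639999747276306, 0.22269999980926514], [0.6312000155448914, 0.30379998683929443]]
bushing 0.78 [245.0, 192.9] 251 top 0.0708 c [0.5498 0.2215 0.0687] mean [0.5498 0.2216 0.0689] ext [0.0269 0.0237 0.0072]
hex_union 0.66 [266.6, 245.8] 272 top 0.0849 c [0.4239 0.1718 0.0834] mean [0.4247 0.1717 0.0832] ext [0.0243 0.0228 0.0073]
valve_block 0.72 [331.6, 200.2] 347 top 0.0595 c [0.5186 0.0355 0.0576] mean [0.5188 0.0367 0.0571] ext [0.0503 0.0481 0.0079]
valve_block 0.69 [252.9, 216.4] 416 top 0.0773 c [0.4885 0.1966 0.0755] mean [0.488  0.1964 0.0751] ext [0.0449 0.0456 0.0077]
valve_block 0.62 [182.4, 218.3] 513 top 0.0589 c [0.4963 0.3567 0.0566] mean [0.4957 0.3576 0.0569] ext [0.0417 0.0425 0.0073]
valve_block 0.6 [328.8, 244.3] 366 top 0.0596 c [0.428  0.0384 0.0583] mean [0.4282 0.0387 0.0572] ext [0.0398 0.0398 0.0087]
shaft 0.7 [230.8, 162.9] 263 top 0.0961 c [0.6124 0.2485 0.0946] mean [0.612  0.2478 0.0946] ext [0.0178 0.0206 0.0086]
```

View pics/zoom.png

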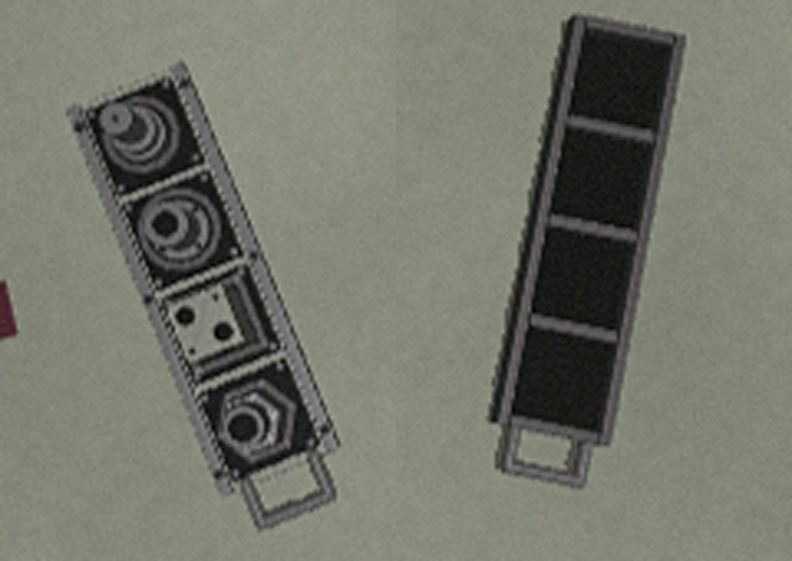

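```bash
python3 - <<'E'
from loc import *
from scipy.optimize import minimize
from scipy.ndimage import gaussian_filter
c=capture("top"); P=cloud(c); ok=c["range_z"]>0
m=silhouettes("top","rack")[0]["region"]
m=cv2.dilate(m.astype(np.uint8),np.ones((9,9)))>0
p=P[m&ok]; p=p[(p[:,2]>-.01)&(p[:,2]<.035)]
def label(l):
    x,y=abs(l[:,0]),abs(l[:,1])
    h=np.where((x<.140)&(y<.038),.020,0.)
    for cx in (.034,.102): h[(abs(x-cx)<.030)&(y<.030)]=.008
    return h
def loc(q):
    a=q[2]; d=p[:,:2]-q[:2]; return d@np.array([[np.cos(a),-np.sin(a)],[np.sin(a),np.cos(a)]])
def cost(q):
    l=loc(q); k=~((l[:,0]<-.136)&(abs(l[:,1])<.03)); e=np.clip(p[k,2]-.001-label(l[k]),-.012,.012)
    return (e**2).mean()*1e6
best=min((minimize(cost,[.55+dx,-.207+dy,-.2+da],method="Nelder-Mead",options=dict(initial_simplex=[[.55+dx,-.207+dy,-.2+da],[.556+dx,-.207+dy,-.2+da],[.55+dx,-.201+dy,-.2+da],[.55+dx,-.207+dy,-.15+da]])) for dx in(-.01,0,.01) for dy in(-.008,0,.008) for da in(-.03,.03)),key=lambda r:r.fun)
print(best.x,best.fun)
q=best.x; X=np.array([[q[0]+cx*np.cos(q[2]),q[1]+cx*np.sin(q[2]),.008] for cx in(-.102,-.034,.034,.102)])
cam=X@c["R"].T+c["t"]; uv=cam@c["intrinsics"].T; uv=uv[:,:2]/uv[:,2:]; print(X.round(4),uv.round(1))
im=c["image"].copy()
for cx in (-.102,-.034,.034,.102):
    co=np.array([[cx+a,b] for a,b in((-.03,-.03),(.03,-.03),(.03,.03),(-.03,.03))])
    w=np.c_[q[0]+co[:,0]*np.cos(q[2])-co[:,1]*np.sin(q[2]),q[1]+co[:,0]*np.sin(q[2])+co[:,1]*np.cos(q[2]),np.full(4,.02)]
    u=(w@c["R"].T+c["t"])@c["intrinsics"].T; cv2.polylines(im,[np.int32(np.round(u[:,:2]/u[:,2:]))],True,(0,0,255))
cv2.imwrite("pics/rack.png",cv2.resize(im[110:280,380:500],None,fx=3,fy=3,interpolation=cv2.INTER_NEAREST))
E
```

```text
[ 0.54851245 -0.20416956 -0.21322454] 10.325520124591133
[[ 0.4488 -0.1826  0.008 ]
 [ 0.5153 -0.197   0.008 ]
 [ 0.5817 -0.2114  0.008 ]
 [ 0.6482 -0.2258  0.008 ]] [[429.  233.7]
 [434.7 203.5]
 [440.3 173.7]
 [445.9 144.1]]
```

View pics/rack.png

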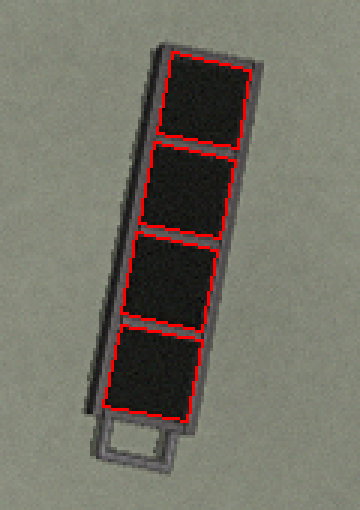

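```bash
cat > job.py <<'E'
from bench import *
import numpy as np
from scipy.spatial.transform import Rotation as Ro
PA,RA=0.386,-0.2132; HI=0.20
RC=np.array([.5485,-.2042])
# start xy, TCP height in nest, pre-open gap, expected gap
PARTS=dict(hex=((.4245,.1718),.0535,.060,.026),block=((.4882,.1965),.035,.065,.038),
           bushing=((.5498,.2216),.035,.060,.028),shaft=((.6122,.2482),.056,.055,.020))
def quat(a):
    """tool down, closing line across a row at yaw a; half turn chosen for the wrist"""
    y=np.array([-np.sin(a),np.cos(a),0]); z=np.array([0,0,-1.])
    q=[Ro.from_matrix(np.c_[np.cross(s*y,z),s*y,z]).as_quat() for s in(1,-1)]
    return q
def hop(xy,a):
    best=min((abs(j[5]),i,q) for i,q in enumerate(quat(a)) if (j:=inverse_kinematics([*xy,HI],q)) is not None)
    move_ptp([*xy,HI],best[2])
def pick(n):
    xy,h,o,g=PARTS[n]; move_gripper(o); hop(xy,PA)
    hit=servo_line([*xy,h+.02],rate=.2)
    hit=servo_line([*xy,h],rate=.06,contact_N=12); print(n,"descend hit",hit,current_position())
    move_gripper(0); gap=current_finger_gap()
    print("gap",gap,"want",g,"grip",current_grip_force())
    z0=current_position()[2]
    servo_line([*xy,z0+.02],rate=.06); servo_line([*xy,HI],rate=.25)
    print("lifted gap",current_finger_gap(),"F",np.round(current_force(),2)); return z0
def place(n,k,z0):
    cx=-.102+.068*k; xy=RC+cx*np.array([np.cos(RA),np.sin(RA)])
    hop(xy,RA); zt=z0-.010
    servo_line([*xy,zt+.012],rate=.2); sleep(.2)
    hit=servo_line([*xy,zt-.005],rate=.02,contact_N=5); z=current_position()[2]
    print("contact",hit,"z-zt mm",round((z-zt)*1e3,2),"F",np.round(current_force(),2))
    if not hit or abs(z-zt)>.004: print("CHECK before release"); return False
    g=current_finger_gap(); move_gripper(g+.012); sleep(.1)
    servo_line([*xy,zt+.05],rate=.08); servo_line([*xy,HI],rate=.3); print("t",current_clock()); return True
E
python3 - <<'E'
from job import *
z=pick("hex"); print(z,current_clock(),current_joint_pos())
if current_finger_gap()>.02: place("hex",0,z)
E
```

```text
hex descend hit False [0.42417458 0.17168486 0.05321894]
gap 0.025545611014773154 want 0.026 grip 29.989771842956543
lifted gap 0.025827352253598362 F [ 0.38  0.47 -1.63]
0.053568265285110744 6.9333 [2.33514427e-01 1.79078738e-01 1.83520276e+00 2.82100742e-05
 1.12859745e+00 1.41833445e+00]
contact True z-zt mm -0.26 F [ 0.   -0.03  3.34]
t 11.775
```

```bash
python3 - <<'E'
from job import *
import cv2
c=capture("scene")["image"]; t=capture("top")["image"]
cv2.imwrite("pics/after1.png",np.hstack([cv2.resize(c[130:320,180:430],(500,380)),cv2.resize(t[110:280,390:490],(224,380))]))
z=pick("block")
if current_finger_gap()>.03: place("block",1,z)
E
```

```text
block descend hit False [0.4878629  0.1964664  0.03467816]
gap 0.03736906778809301 want 0.038 grip 30.00020742416382
lifted gap 0.03786664278159856 F [-0.11 -0.24 -1.57]
contact True z-zt mm -0.13 F [-0.29  0.01  4.18]
t 22.15
```

View pics/after1.png

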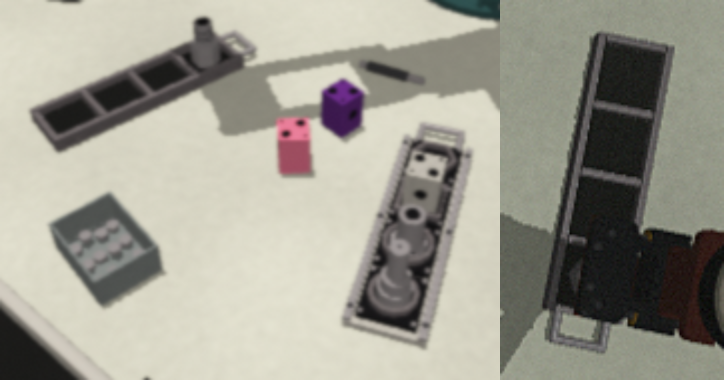

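The hex stands upright in the pocket nearest the rack's handle (about (205,45) in the crop), and the other three parts have not been disturbed. I'll carry on with the last two.

```bash
python3 - <<'E'
from job import *
import cv2
z=pick("bushing")
if current_finger_gap()>.02 and place("bushing",2,z):
    z=pick("shaft")
    if current_finger_gap()>.015 and place("shaft",3,z):
        hop((.52,.12),PA)
c=capture("scene")["image"]; t=capture("top")["image"]
cv2.imwrite("pics/after4.png",np.hstack([cv2.resize(c[130:320,180:430],(500,380)),cv2.resize(t[110:280,390:490],(224,380))]))
print(current_clock())
E
```

```text
bushing descend hit False [0.54946274 0.22154186 0.03465106]
gap 0.026654001806928417 want 0.028 grip 30.00035673379898
lifted gap 0.026775307540305108 F [-0.23  0.27 -2.29]
contact True z-zt mm -0.23 F [0.02 0.23 3.77]
t 32.5583
shaft descend hit False [0.61185355 0.24816914 0.05563697]
gap 0.018965587274071233 want 0.02 grip 29.99845951795578
lifted gap 0.018786069012625424 F [-0.38  0.75 -4.82]
contact True z-zt mm -0.24 F [-0.52  0.22  3.99]
t 42.9667
44.45
```

View pics/after4.png

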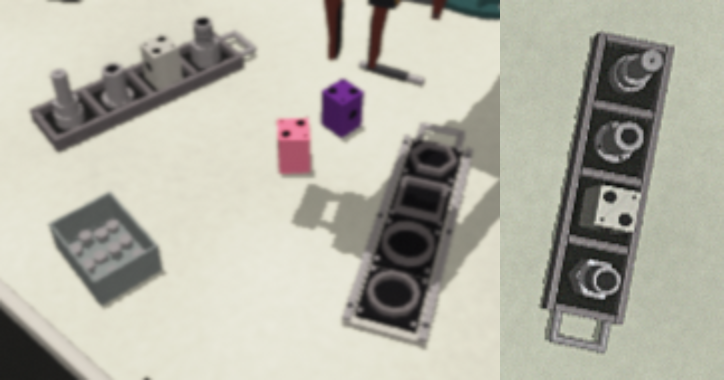

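All four nests are empty. The parts stand upright and centred in the rack in the order hex, block, bushing, shaft from the handle. Each made contact within 0.3 mm of its expected floor height.

```bash
python3 -c "
from bench import *
print(close_job())"
```

```text
the job is handed in; nothing more can be done
None
```

Job handed in at about 44 s of the 106 s limit: hex union, valve block, bushing and shaft stand upright on their pocket floors in the rack, in the same order from the handle as on the pallet.

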